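# Half-light exposure of a column of sample cases

## Task

Build up the column of closed sample cases in front of the lamp: put the blue case squarely on the green case that stands there, then the yellow case squarely on the blue one, edges in line, and let go of them. Only when the column is complete, slide the lamp's sprung shutter by its red tab to half open and finish while holding it there, still gripping or pushing the tab, because the spring shuts it when let go. Leave the jar, the beaker and the bottle where they are.

Things in the scene. Friction and masses are not known exactly. Their poses are not given: they have to be found in the camera images.
- station: Fixed station: aluminium plate 200 (x) x 335 (y) x 12 mm, y from -60 to 275, with a white lamp house 200 x 140 mm, 135 mm high, front face at y = 130. Origin at work-surface level under the middle of the column's place (dark 64 x 100 mm patch on the plate, 12 mm up). x: way the shutter opens; y: from column to lamp; z up. Yaw within 0.3 rad.
- half_mark (a point): Red line, 34 mm long, on the lamp house's top, just behind its front edge, at station x = 0, y = 153, z = 135 mm: the tab stands beside it when the shutter is half open. Shorter black lines at x = -30 (shut) and x = +30 mm (fully open).
- shutter (a joint): Opening of the black sliding shutter on the lamp house's front, in m: 0 shut (where it starts), 0.030 half open, 0.060 fully open at its end stop. It moves along the station's +x. A spring pulls it shut: 3 N at the start of travel, rising by 1.5 N per 10 mm to 7.5 N at half and 12 N fully open; it shuts when let go.
- shutter_tab (a point): Middle of the top of the shutter's red tab, 185 mm above the work surface. The tab is an upright block 12 mm (station x) x 22 mm (station y) that rises 50 mm above the lamp house's top, free all round above that, so it can be pinched or pushed from above. In the station's frame the point is at x = -30 mm + the opening, y = 118 mm.
- case_green: Green closed sample case, 54 (x) x 90 (y) x 34 (z) mm, flat lid, loose, already standing on the station's plate as the foot of the column, up to 8 mm off the middle of its place and turned by up to 0.1 rad against the station. Origin: centre of its underside; z up.
- case_blue: Blue closed sample case, 54 (x) x 90 (y) x 34 (z) mm, flat lid, 0.13 to 0.25 kg, loose, lying flat on the work surface. Origin: centre of its underside; z up.
- case_yellow: Yellow closed sample case of the same size and mass range, loose, lying flat on the work surface. Origin: centre of its underside; z up.
- jar: Bystander: amber jar with a white cap, 60 mm across, 75 mm high. Origin: centre of its underside.
- beaker: Bystander: open clear glass beaker, 68 mm across, 85 mm high. Origin: centre of its underside.
- bottle: Bystander: white bottle with a blue cap, 60 mm across, 150 mm high. Origin: centre of its underside.
There are look-alikes about, which are no part of the job. Several things look just like the case_yellow: the one meant starts nearest to the robot's base.

How it is judged:
By the outcome, as a careful person would: the job done as asked, in the order asked, and still so for the second after the job is handed in, while the arm keeps its last pose, push and grip.
It also fails if it takes over 64 s, if anything falls off the work surface, if the arm or the gripper's body presses on something with over 40 N, if the wrist force passes 120 N, or if a joint passes its speed limit or range.

## Robot

A 6-joint arm with a two-finger parallel gripper is mounted at the origin on the work surface. World frame = base frame: x ahead of the robot, y to its left, z up, the work surface at z = 0. Lengths are in mm, angles in rad, forces in N, time in s.
With the tool pointing down it reaches from about 350 to 875 mm from the base axis. Payload 4.2 kg.
Tool frame: the origin (TCP) lies on the mounting face of the last link; the fingertips stand 173 mm ahead of it and the grasp point (between the pads) lies grip_point_offset ahead of it (grip_point_offset is the distance from the TCP to the grasp point, in mm); z points along the fingers, y is the line along which they close (so a half turn about z gives the same grasp; the last joint's range is limited). The gripper opens to 85 mm and grips with 20 to 120 N. Pads are 22 mm wide; open, the fingers measure 114 mm over their backs; the gripper's body (76 mm by 85 mm) begins 54 mm behind the grasp point. The pads swing forward as they close: fully open they stand 13 mm farther back than shut.
Start: joints at [-0.974, 0.385, 0.008, 0, -1.194, -0.259], TCP at [207.148, -589.652, 404.712] pointing down, gripper open.
Joint ranges: [-3.14, 3.14], [-1.21, 2.06], [-1.07, 1.41], [-3.16, 2.05], [-2.99, -0.16], [-3.1, 3.1]. Speed limits (rad/s): [2.79, 2.79, 3.14, 3.14, 3.14, 3.14].

## Interface

Orientations are given as a unit quaternion [x, y, z, w].
In Python, from bench import read_state, get_image, job_done, recognise, place_of, grip_point_offset gives the robot as it stands. The module is installed in compiled form; this text tells all that it offers.
- The arm moves only by the tool carry_out, never from a script. Its arguments are lists of equal length, an entry for each row: "slide": the shift along the tool's x, y, z in m, a list of three; "roll": the turn about the tool's z in degrees; "claw": the finger opening in m, from 0 to 0.0854. A call has 1 to 8 rows; each row is the pose to reach, as a shift and turn from the pose commanded when the call began, along the tool's axes at that moment; what a row does not reach only later rows make up. A row lasts 1/8 s, in which the tool goes at most 62.5 mm and 10.7 degrees, less where a joint would pass 70% of its speed; a pose out of reach is approached as far as the arm can. A call with a gripper value outside its range is refused whole. The fingers move at their own pace and stop on an object; the grip force is fixed at half the most. Time passes only in rows, so rows that repeat a pose let the fingers close. It gives the time, the measured TCP pose, the force, the opening and the grip force at its end, in the units of the state.
- read_state(): the state, without advancing time (a new reading comes with each control period).
- get_image(name): name is "scene" or "top" or "wrist"; returns a dict with "img" (480x640x3 uint8, red, green, blue), "z_map" (480x640 float32, mm along the optical axis (not along the pixel's ray), 0 where there is no reading), "mtx" (3x3 intrinsics, pixels), "world_from_camera" (4x4, takes a point from camera to world coordinates); the wrist camera has in their place "T_tool_cam" (4x4, takes a point from camera to tool coordinates, whose origin is the TCP and whose axes are the flange's). Camera axes: x right, y up, looking along -z (the intrinsics and any distortion apply to the point x, -y, -z); pixel columns grow to the right and rows downward; lengths in mm; the calibration is good to about 2 mm. A picture is of the moment at which its call begins: read the wrist's pose just before it.
- job_done(): hands the job in; it is judged then, once.
Trained networks look in a picture, given as the dict that the camera call returned (one of the last four; its "shot" number tells which), for a name from the list of things; names that differ only in an ending like _2 or _b are one class to them, and where a whole thing is asked for, a point or a joint stands for the part that bears it (a point fixed in the world has none). Each returns a list of dicts, best first, with "conf" (0 to 1); they miss things now and then, are a little off and sometimes report something else, mostly with a low value. They report only what shows in the picture. A call takes as long as a camera call. They do not tell look-alikes from the thing itself.
- recognise(picture, thing): "at" ([column, row] in pixels, amid what is visible of it).
- place_of(picture, thing): "at" ([column, row] in pixels: a listed point, or the origin of a listed thing).
The state is a dict: "clock": time; "joints": joint angles; "joint_vel": joint speeds; "joint_efforts": joint torques, N m; "position": TCP position; "ee_rot": TCP orientation; "contact_force": force on the tool from outside, world axes, zero at the start; "wrist_torque": the same for the moment, N m; "gripper_width": finger opening in mm; "grasp_force": force on a finger pad.
Only numpy, scipy, OpenCV 4.12 (cv2) and the standard library are available. Lean on these libraries where they do the work, as an engineer would, in place of code of your own. Each camera call takes 0.05 s, during which the arm holds its last target. There are 200 camera calls.

## Working session

There is one attempt and no reset: what is moved stays moved. The work goes in short steps, Python scripts to look and compute and a tool call to move; the robot and the scene stay as the last step left them, time stands still between calls to the robot, and variables do not carry over. Pictures are saved under pics/ and viewed, at most 10 in all, crops included, and the job is handed in when it is done.

Besides the shell and the picture viewer there is one more tool, called after "Call:" by a JSON object that holds its "op" and its "data", one argument or row to a line. carry_out: Moves the arm, as the interface text tells. Its arguments: {"type":"object","properties":{"slide":{"type":"array"},"roll":{"type":"array"},"claw":{"type":"array"}},"required":["slide","roll","claw"]}

```bash
mkdir -p pics; cat > h.py <<'E'
import numpy as np, cv2
from bench import *
from scipy.spatial.transform import Rotation as R
def cloud(p, st=None):
    z=p["z_map"].astype(float); K=np.array(p["mtx"]); v,u=np.mgrid[0:480,0:640]
    X=(u-K[0,2])/K[0,0]*z; Y=(v-K[1,2])/K[1,1]*z
    P=np.stack([X,-Y,-z,np.ones_like(z)],-1)
    if "world_from_camera" in p: T=np.array(p["world_from_camera"])
    else:
        W=np.eye(4); W[:3,:3]=R.from_quat(st["ee_rot"]).as_matrix(); W[:3,3]=st["position"]; T=W@np.array(p["T_tool_cam"])
    C=(P@T.T)[...,:3]; C[z==0]=np.nan; return C
def save(p,n): cv2.imwrite(f"pics/{n}.png",p["img"][...,::-1])
E
python3 - <<'E'
from h import *
s=read_state(); print(s, grip_point_offset)
for n in("scene","top"):
    p=get_image(n); save(p,n+"1"); C=cloud(p); print(n,p.keys())
    for t in["case_green","case_blue","case_yellow","jar","beaker","bottle","shutter_tab","half_mark","station"]:
        for d in place_of(p,t)[:5]:
            u,v=[int(round(q)) for q in d["at"]]; print(t,round(d["conf"],2),u,v,C[min(v,479),min(u,639)].round() if 0<=v<480 and 0<=u<640 else '')
E
```

```text
{'clock': 0.0, 'joints': array([-9.74421062e-01,  3.85588722e-01,  6.63581795e-03, -4.82260309e-04,
       -1.19401938e+00, -2.58592996e-01]), 'joint_vel': array([-0.00061626,  0.00120615, -0.00027849, -0.00057136,  0.00023092,
       -0.00128532]), 'joint_efforts': array([-4.11342935e-04, -3.92292023e+01,  1.88398844e+01,  4.18618396e+00,
       -4.76625617e-03, -1.51122176e-06]), 'position': array([ 207.0869223 , -589.48607172,  403.60814411]), 'ee_rot': array([-1.68001564e-01,  9.85786103e-01,  1.08298826e-03, -2.47105231e-04]), 'contact_force': array([-0.25016962, -0.12498536, -1.18771415]), 'wrist_torque': array([-0.0275773 , -0.01558629, -0.02466113]), 'grasp_force': 0.0, 'gripper_width': 85.23965924854122} 154.70000000000002
scene dict_keys(['img', 'z_map', 'mtx', 'world_from_camera', 'shot'])
case_green 0.87 429 319 [541. 104.  44.]
case_green 0.71 497 324 [537. 228. 134.]
case_green 0.22 276 210 [ 568. -435.   15.]
case_blue 0.61 307 260 [ 623. -190.   27.]
case_yellow 0.9 263 238 [ 668. -312.   34.]
case_yellow 0.81 312 197 [ 450. -442.   14.]
case_yellow 0.61 245 276 [ 757
[... 239 characters left out ...]
. 233. 136.]
station 0.65 427 320 [546. 104.  44.]
top dict_keys(['img', 'z_map', 'mtx', 'world_from_camera', 'shot'])
case_blue 0.92 346 249 [ 595. -215.   38.]
case_blue 0.62 239 199 [736.  73.   9.]
case_blue 0.32 378 310 [ 435. -298.   33.]
case_yellow 0.92 359 196 [ 740. -252.   33.]
case_yellow 0.81 378 309 [ 437. -298.   34.]
case_yellow 0.77 446 311 [ 431. -478.   30.]
case_yellow 0.6 394 228 [ 652. -345.   35.]
jar 0.61 305 188 [ 751. -107.   76.]
jar 0.21 438 266 [ 542. -440.  112.]
beaker 0.87 239 200 [735.  73.   2.]
bottle 0.82 437 269 [ 536. -440.   99.]
shutter_tab 0.74 174 279 [506. 199. 184.]
shutter_tab 0.6 379 308 [ 440. -300.   38.]
half_mark 0.64 169 263 [549. 225. 132.]
```

View pics/scene1.png

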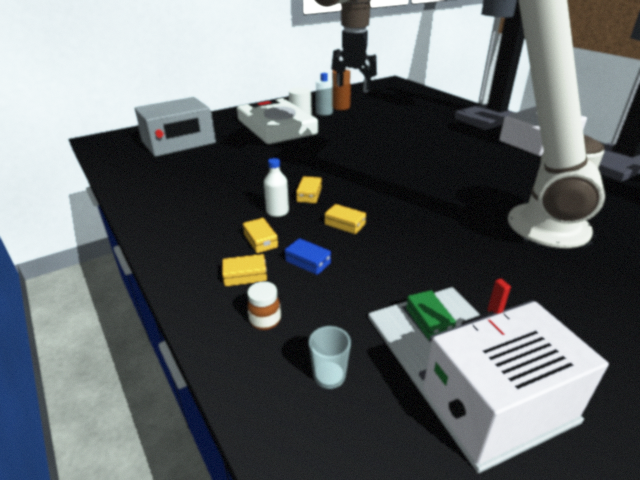

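View pics/top1.png

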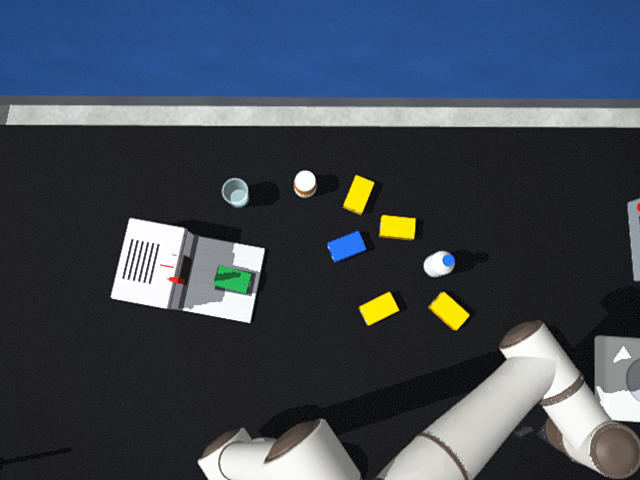

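The pictures show four yellow cases. In the top view they are at (359,195), (397,228), (379,309) and (449,311). The one at (379,309) is nearest the base, about 530 mm away against 640 mm or more for the others. Blue is at (347,246), green at (234,279) on the station and the tab at (175,280).

```bash
cat >> h.py <<'E'
HUE={"yellow":(22,35),"blue":(105,130),"green":(50,85),"red":(0,6)}
def boxes(p,C,col,zr,amin=60):
    """rects (centre, long-axis angle deg, sizes, top z, pixel) of top faces of a colour; zr = z range"""
    h=cv2.cvtColor(p["img"],cv2.COLOR_RGB2HSV); a,b=HUE[col]
    m=(h[...,0]>=a)&(h[...,0]<=b)&(h[...,1]>120)&(h[...,2]>40)&(C[...,2]>zr[0])&(C[...,2]<zr[1])
    n,l,s,c=cv2.connectedComponentsWithStats(m.astype(np.uint8))
    o=[]
    for i in range(1,n):
        if s[i,4]<amin: continue
        P=C[l==i]; q=P[:,:2]
        (cx,cy),(w,hh),ang=cv2.minAreaRect(q.astype(np.float32))
        if w<hh: ang+=90; w,hh=hh,w
        o.append((round(cx,1),round(cy,1),round((ang+90)%180-90,1),round(w),round(hh),round(float(np.median(P[:,2])),1),c[i].round().tolist(),q.mean(0).round(1).tolist()))
    return o
def toolaxes(s): return R.from_quat(s["ee_rot"]).as_matrix()
E
python3 - <<'E'
from h import *
p=get_image("top"); C=cloud(p)
for c,zr in(("yellow",(25,45)),("blue",(25,45)),("green",(38,55)),("red",(150,200))):
    for b in boxes(p,C,c,zr,8): print(c,b)
# plate & lamp top
h=cv2.cvtColor(p["img"],cv2.COLOR_RGB2HSV)
m=(C[...,2]>127)&(C[...,2]<143)&(C[...,1]>100)&(C[...,0]<800)&(C[...,0]>300)
print(cv2.minAreaRect(C[m][:,:2].astype(np.float32)),m.sum())
s=read_state(); print(toolaxes(s).round(3)); p=get_image("wrist"); print(np.array(p["T_tool_cam"]).round(2),p["mtx"])
y=cv2.resize(get_image("top")["img"][270:350,320:490],None,fx=4,fy=4); cv2.imwrite("pics/ycrop.png",y[...,::-1])
E
```

```text
yellow (745.8, -251.9, -22.4, 91, 54, 33.8, [359.0, 194.0], [745.1, -251.6])
yellow (654.9, -355.9, 84.3, 91, 56, 33.5, [398.0, 227.0], [654.8, -355.1])
yellow (438.6, -300.4, -64.4, 90, 54, 33.3, [379.0, 309.0], [438.5, -299.9])
yellow (431.9, -486.8, 47.1, 91, 55, 33.2, [450.0, 311.0], [431.4, -486.2])
blue (603.6, -217.6, -68.3, 91, 54, 33.1, [347.0, 246.0], [603.1, -217.3])
green (515.6, 83.2, 74.9, 90, 54, 45.0, [232.0, 279.0], [515.6, 82.9])
red (505.3, 200.3, 78.4, 23, 10, 183.0, [175.0, 280.0], [504.9, 197.1])
((547.6905517578125, 264.23406982421875), (163.9295654296875, 200.05299377441406), 79.31415557861328) 4821
[[-0.943 -0.331  0.   ]
 [-0.331  0.943 -0.   ]
 [-0.    -0.    -1.   ]]
[[-0.    0.96  0.27 67.89]
 [ 1.    0.   -0.    0.81]
 [-0.    0.27 -0.96 30.27]
 [ 0.    0.    0.    1.  ]] [[341.35143434   0.         319.21558535]
 [  0.         341.35143434 235.75845935]
 [  0.           0.           1.        ]]
```

View pics/ycrop.png

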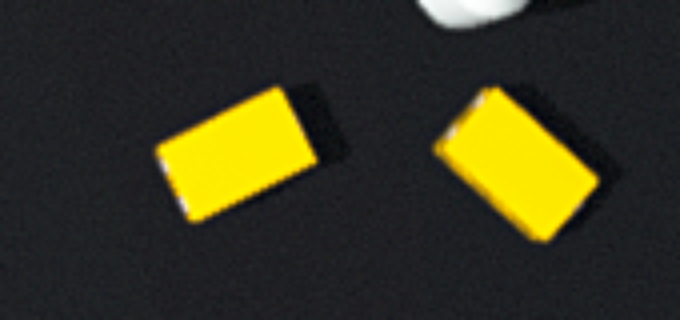

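The crop shows two of the yellow cases. The left one, at top pixel (379,309), is nearer the base and is the one meant. I go above the blue case first.

```bash
cat >> h.py <<'E'
def go(x,y,z,yaw,s=None):
    """print tool-axis slide (mm) and roll (deg) from measured TCP pose to TCP x,y,z with tool x at yaw (deg)"""
    s=s or read_state(); A=toolaxes(s); d=A.T@(np.array([x,y,z])-s["position"])
    c=np.degrees(np.arctan2(A[1,0],A[0,0])); r=-((yaw-c+180)%360-180)
    print("pos",np.round(s["position"],1),"yaw",round(c,1),"slide",d.round(1),"roll",round(r,1),"t",round(float(s["clock"]),2),"w",round(float(s["gripper_width"]),1))
E
python3 -c "
from h import *
go(603,-217.5,360,-68.3)"
```

```text
pos [ 207.1 -589.7  404.7] yaw -160.6 slide [-496.8  219.9   44.7] roll -92.3 t 1.15 w 85.4
```

Call:
{"op": "carry_out", "data": {
  "slide": [
    [-0.0625,0.0275,0.0],
    [-0.124,0.055,0.0],
    [-0.186,0.0825,0.0],
    [-0.248,0.11,0.0],
    [-0.31,0.1375,0.01],
    [-0.372,0.165,0.02],
    [-0.434,0.192,0.03],
    [-0.4968,0.22,0.045]
  ],
  "roll": [-10,-20,-30,-40,-50,-60,-70,-80],
  "claw": [0.0854,0.0854,0.0854,0.0854,0.0854,0.0854,0.0854,0.0854]
}}

```text
clock: 2.15
position: [570.8, -247.4, 368.8]
ee_rot: [0.764, -0.645, 0.001, -0.0]
contact_force: [0.4, -0.5, -0.4]
gripper_width: 85.3
grasp_force: 0.0
```

```bash
python3 -c "
from h import *
s=read_state();go(603,-217.5,360,-68.3,s)
"
```

```text
pos [ 570.8 -247.4  368.8] yaw -80.3 slide [-24.  -36.8   8.8] roll -12.0 t 2.15 w 85.3
```

Call:
{"op": "carry_out", "data": {
  "slide": [
    [0,0,0],
    [0,0,0]
  ],
  "roll": [-6,-12],
  "claw": [0.0854,0.0854]
}}

```text
clock: 2.4
position: [570.2, -247.9, 368.0]
ee_rot: [0.827, -0.562, -0.0, 0.0]
contact_force: [-0.6, -1.1, -0.7]
gripper_width: 85.5
grasp_force: 0.0
```

```bash
python3 -c "
from h import *
s=read_state();go(603,-217.5,360,-68.3,s)
p=get_image('wrist');C=cloud(p,s);save(p,'w1')
print(boxes(p,C,'blue',(25,45),300),boxes(p,C,'yellow',(25,45),300))
"
```

```text
pos [ 570.2 -247.9  368. ] yaw -68.3 slide [-16.2 -41.7   7.9] roll -0.0 t 2.4 w 85.5
[(603.6, -214.8, -68.3, 90, 54, 34.5, [273.0, 234.0], [604.0, -217.1])] [(655.7, -353.1, 83.9, 90, 54, 34.4, [270.0, 59.0], [654.9, -353.7]), (437.0, -478.6, 47.1, 76, 54, 34.0, [578.0, 24.0], [438.2, -467.2]), (745.8, -249.8, -22.6, 91, 54, 34.5, [129.0, 140.0], [745.8, -250.2]), (438.7, -297.9, -64.4, 90, 54, 34.3, [472.0, 216.0], [440.8, -299.3])]
```

Call:
{"op": "carry_out", "data": {
  "slide": [
    [-0.017,-0.0415,0.02],
    [-0.017,-0.0415,0.08],
    [-0.017,-0.0415,0.135],
    [-0.017,-0.0415,0.175],
    [-0.017,-0.0415,0.191],
    [-0.017,-0.0415,0.191]
  ],
  "roll": [0,0,0,0,0,0],
  "claw": [0.0854,0.0854,0.0854,0.0854,0.0854,0.0854]
}}

```text
clock: 3.2
position: [602.0, -218.2, 177.2]
ee_rot: [0.826, -0.564, -0.0, 0.0]
contact_force: [-0.2, -0.3, 0.9]
gripper_width: 85.4
grasp_force: 0.0
```

```bash
python3 -c "
from h import *
s=read_state();go(603.6,-216,177,-68.3,s)
"
```

```text
pos [ 602.  -218.2  177.2] yaw -68.7 slide [-1.5 -2.3  0.2] roll -0.4 t 3.2 w 85.4
```

Call:
{"op": "carry_out", "data": {
  "slide": [
    [-0.0015,-0.002,0],
    [-0.0015,-0.002,0],
    [-0.0015,-0.002,0],
    [-0.0015,-0.002,0],
    [-0.0015,-0.002,0],
    [-0.0015,-0.002,0],
    [-0.0015,-0.002,0]
  ],
  "roll": [-0.4,-0.4,-0.4,-0.4,-0.4,-0.4,-0.4],
  "claw": [0.0854,0.0854,0.03,0.03,0.03,0.03,0.03]
}}

```text
clock: 4.08
position: [603.7, -215.9, 178.5]
ee_rot: [0.828, -0.561, 0.001, -0.0]
contact_force: [-0.6, 0.6, 6.0]
gripper_width: 53.2
grasp_force: 65.7
```

```bash
python3 -c "
from h import *
s=read_state();print(s['grasp_force'],s['gripper_width'])
go(520,60,360,-105.1,s)
"
```

```text
65.7207727432251 53.21028871867921
pos [ 603.7 -215.9  178.5] yaw -68.2 slide [-287.   -24.9 -181.7] roll 36.9 t 4.08 w 53.2
```

```bash
python3 -c "
from h import *
go(612,57,380,-105.1)
"
```

```text
pos [ 603.7 -215.9  178.5] yaw -68.2 slide [-250.1 -109.3 -201.6] roll 36.9 t 4.08 w 53.2
```

Call:
{"op": "carry_out", "data": {
  "slide": [
    [0,0,-0.03],
    [0,0,-0.09],
    [0,0,-0.15],
    [-0.05,0,-0.18],
    [-0.1,0,-0.2]
  ],
  "roll": [0,0,0,7,14],
  "claw": [0.03,0.03,0.03,0.03,0.03]
}}

```text
clock: 4.7
position: [565.3, -122.5, 378.1]
ee_rot: [0.751, -0.66, -0.0, -0.0]
contact_force: [1.2, 0.4, -1.9]
gripper_width: 52.8
grasp_force: 64.9
```

```bash
python3 -c "
from h import *
go(612,57,380,-105.1)
"
```

```text
pos [ 565.3 -122.5  378.1] yaw -82.6 slide [-171.9  -69.4   -1.7] roll 22.5 t 4.7 w 52.8
```

Call:
{"op": "carry_out", "data": {
  "slide": [
    [-0.055,-0.022,0],
    [-0.11,-0.044,0],
    [-0.16,-0.065,0],
    [-0.172,-0.07,0],
    [-0.172,-0.07,0],
    [-0.172,-0.07,0]
  ],
  "roll": [8,16,22.5,22.5,22.5,22.5],
  "claw": [0.03,0.03,0.03,0.03,0.03,0.03]
}}

```text
clock: 5.45
position: [611.9, 55.6, 377.0]
ee_rot: [-0.61, 0.792, 0.0, -0.001]
contact_force: [0.4, 0.0, -3.0]
gripper_width: 53.2
grasp_force: 64.8
```

```bash
python3 -c "
from h import *
s=read_state();go(515.6,83,380,-105.1,s)
p=get_image('wrist');C=cloud(p,s);save(p,'w2')
print(boxes(p,C,'blue',(200,260),300),boxes(p,C,'green',(38,55),300),boxes(p,C,'red',(150,200),50))
"
```

```text
pos [611.9  55.6 377. ] yaw -104.8 slide [ -1.9 100.1  -2.9] roll 0.3 t 5.45 w 53.2
[(611.3, 49.4, 75.2, 77, 58, 233.0, [319.0, 295.0], [608.2, 44.0])] [(515.7, 55.6, -15.1, 37, 29, 46.4, [420.0, 186.0], [518.5, 50.4])] []
```

View pics/w2.png

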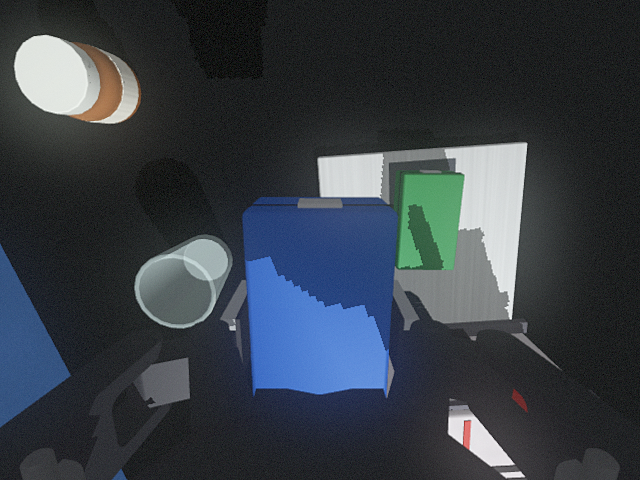

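```bash
cat >> h.py <<'E'
def mask(p,C,col,zr):
    b=p["img"].astype(int); r,g,bl=b[...,0],b[...,1],b[...,2]
    m={"green":(g>r*1.5)&(g>bl*1.3)&(g>40),"blue":(bl>r*1.6)&(bl>g*1.2)&(bl>60),"yellow":(r>2*bl)&(g>1.6*bl)&(r>60)&(g>.6*r),"red":(r>2*g)&(r>2*bl)&(r>60)}[col]
    m=m&(C[...,2]>zr[0])&(C[...,2]<zr[1])
    m=cv2.morphologyEx(m.astype(np.uint8),cv2.MORPH_CLOSE,np.ones((5,5)))
    n,l,s,c=cv2.connectedComponentsWithStats(m); i=1+np.argmax(s[1:,4]); return (l==i)&np.isfinite(C[...,2])&(C[...,2]>zr[0])&(C[...,2]<zr[1])
def rect(P):
    (cx,cy),(w,h),a=cv2.minAreaRect(P[:,:2].astype(np.float32))
    if w<h: a+=90; w,h=h,w
    return [round(float(q),1) for q in(cx,cy,(a+90)%180-90,w,h,np.median(P[:,2]))]
def rect2(P):
    """centre, corners"""
    return cv2.boxPoints(cv2.minAreaRect(P[:,:2].astype(np.float32))).round(1).tolist()
E
python3 -c "
from h import *
s=read_state();A=toolaxes(s)
p=get_image('wrist');C=cloud(p,s)
for c,zr in(('blue',(215,250)),('green',(38,55))):
    P=C[mask(p,C,c,zr)]; T=(P-s['position'])@A
    print(c,rect(P),rect(T),rect2(T), np.percentile(T,[.3,1,99,99.7],axis=0)[:,:2].round(1).tolist())
    if c=='blue':
        z=P[:,2]; print(np.percentile(z,[1,10,50,90,99]))
        k=np.c_[T[:,:2],np.ones(len(T))]; print('tilt',np.linalg.lstsq(k,T[:,2],rcond=None)[0])
        for e in(-20,-10,0,10,20):
            q=T[abs(T[:,1]-e)<2]; print(e,q[:,0].min().round(1),q[:,0].max().round(1))
        for e in(-20,0,10,20,30,38):
            q=T[abs(T[:,0]-e)<2]
            if len(q): print('x',e,q[:,1].min().round(1),q[:,1].max().round(1))
p=get_image('top');C=cloud(p);P=C[mask(p,C,'green',(38,55))];print('top',rect(P))
"
```

```text
blue [610.4, 49.0, 74.7, 78.1, 59.2, 233.2] [6.5, -0.3, 0.4, 78.1, 59.3, 144.0] [[-32.79999923706055, 29.0], [-32.29999923706055, -30.200000762939453], [45.70000076293945, -29.600000381469727], [45.29999923706055, 29.600000381469727]] [[-28.2, -26.3], [-26.8, -26.0], [44.2, 27.2], [44.3, 28.0]]
[222.13569363 232.31160633 233.21441228 234.06964123 244.07617136]
tilt [ 2.96821617e-02 -1.07585113e-02  1.43694585e+02]
-20 -27.3 44.6
-10 -28.3 44.6
0 -30.0 44.3
10 -28.1 45.4
20 -27.2 44.5
x -20 -26.6 27.1
x 0 -26.3 28.8
x 10 -29.9 28.0
x 20 -26.2 27.2
x 30 -26.4 27.4
x 38 -26.3 27.6
green [516.1, 85.7, 74.7, 89.8, 53.6, 46.4] [-4.9, 100.1, 0.5, 89.8, 53.6, 330.9] [[-50.0, 126.5], [-49.599998474121094, 72.9000015258789], [40.20000076293945, 73.5999984741211], [39.79999923706055, 127.30000305175781]] [[-49.2, 73.4], [-48.2, 73.7], [39.0, 125.7], [39.7, 126.3]]
top [515.7, 83.0, 75.2, 90.8, 53.9, 45.0]
```

```bash
python3 -c "
from h import *
s=read_state();A=toolaxes(s);t=s['position']+A@np.array([-4,99.7,0]);print(t);go(t[0],t[1],228,-105.25,s)
"
```

```text
[516.67868212  84.8512078  377.60265728]
pos [612.   55.4 377.6] yaw -104.8 slide [ -4.   99.7 149.6] roll 0.4 t 5.6 w 53.0
```

Call:
{"op": "carry_out", "data": {
  "slide": [
    [-0.002,0.05,0],
    [-0.004,0.095,0.01],
    [-0.004,0.0997,0.05],
    [-0.004,0.0997,0.1],
    [-0.004,0.0997,0.13],
    [-0.004,0.0997,0.138],
    [-0.004,0.0997,0.138],
    [-0.004,0.0997,0.138]
  ],
  "roll": [0,0.4,0.4,0.4,0.4,0.4,0.4,0.4],
  "claw": [0.03,0.03,0.03,0.03,0.03,0.03,0.03,0.03]
}}

```text
clock: 6.6
position: [517.6, 86.1, 241.1]
ee_rot: [-0.608, 0.794, -0.0, 0.002]
contact_force: [-0.5, -0.3, -2.3]
gripper_width: 53.1
grasp_force: 64.7
```

```bash
python3 -c "
from h import *
go(516.7,84.9,225,-105.25)
"
```

```text
pos [517.6  86.1 241.1] yaw -105.1 slide [ 1.5  0.6 16.1] roll 0.1 t 6.6 w 53.1
```

Call:
{"op": "carry_out", "data": {
  "slide": [
    [0.0014,0.0006,0.008],
    [0.0014,0.0006,0.014],
    [0.0014,0.0006,0.0155],
    [0.0014,0.0006,0.0165],
    [0.0014,0.0006,0.0165]
  ],
  "roll": [0.1,0.1,0.1,0.1,0.1],
  "claw": [0.03,0.03,0.03,0.03,0.03]
}}

```text
clock: 7.22
position: [515.7, 84.8, 224.5]
ee_rot: [-0.607, 0.795, -0.0, -0.0]
contact_force: [-5.5, 0.1, 8.7]
gripper_width: 53.0
grasp_force: 66.3
```

```bash
python3 -c "
from h import *
go(516.7,84.9,224.5,-105.25); print(read_state()['contact_force'])
"
```

```text
pos [515.7  84.8 224.5] yaw -105.2 slide [-0.3 -0.9  0. ] roll 0.0 t 7.22 w 53.0
[-5.50467196  0.0948163   8.67457182]
```

Call:
{"op": "carry_out", "data": {
  "slide": [
    [0,-0.0005,0],
    [0,-0.0005,0],
    [0,-0.0005,0],
    [0,-0.0005,-0.02],
    [0,-0.0005,-0.07],
    [0,-0.0005,-0.13],
    [0,-0.0005,-0.16],
    [0,-0.0005,-0.16]
  ],
  "roll": [0,0,0,0,0,0,0,0],
  "claw": [0.075,0.075,0.075,0.075,0.0854,0.0854,0.0854,0.0854]
}}

```text
clock: 8.22
position: [516.8, 84.9, 385.8]
ee_rot: [-0.607, 0.795, -0.001, 0.003]
contact_force: [0.7, -0.3, -0.4]
gripper_width: 85.5
grasp_force: 0.0
```

```bash
python3 -c "
from h import *
s=read_state();A=toolaxes(s)
p=get_image('wrist');C=cloud(p,s);save(p,'w3')
def f(n,m):
    P=C[m];print(n,rect(P),rect((P-s['position'])@A) if n!='top' else '')
f('blue',mask(p,C,'blue',(70,90)))
p=get_image('top');C=cloud(p);f('top',mask(p,C,'blue',(70,90)))
go(438.6,-298.5,360,-64.4,s)
"
```

```text
blue [515.1, 85.6, 74.7, 89.6, 53.8, 80.5] [1.0, 3.3, 0.1, 89.6, 53.8, 305.3]
top [511.3, 68.9, 74.7, 61.5, 54.0, 78.9] 
pos [516.8  84.9 385.8] yaw -105.2 slide [390.5 -25.1  24.4] roll -40.8 t 8.22 w 85.5
```

View pics/w3.png

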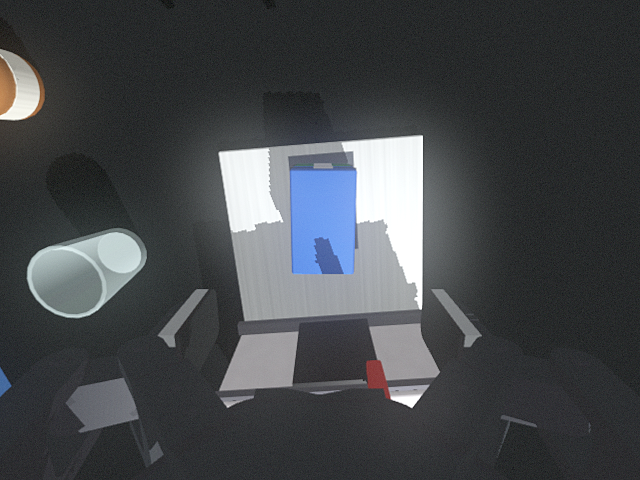

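Blue sits squarely over green, which is hidden beneath it, at (323,220). The tab is at (375,378). Next is the near yellow case.

Call:
{"op": "carry_out", "data": {
  "slide": [
    [0.06,-0.004,0],
    [0.12,-0.008,0],
    [0.18,-0.012,0],
    [0.24,-0.016,0],
    [0.3,-0.02,0.005],
    [0.355,-0.023,0.01],
    [0.39,-0.025,0.015],
    [0.39,-0.025,0.015]
  ],
  "roll": [-6,-12,-18,-24,-30,-36,-40.8,-40.8],
  "claw": [0.0854,0.0854,0.0854,0.0854,0.0854,0.0854,0.0854,0.0854]
}}

```text
clock: 9.32
position: [437.0, -299.9, 365.2]
ee_rot: [0.845, -0.535, -0.003, 0.001]
contact_force: [0.5, 0.2, 0.5]
gripper_width: 85.8
grasp_force: 0.0
```

```bash
python3 -c "
from h import *
s=read_state();A=toolaxes(s)
p=get_image('wrist');C=cloud(p,s)
P=C[mask(p,C,'yellow',(25,45))];print(rect(P))
go(438.6,-298.5,177,-64.4,s)
"
```

```text
[655.2, -353.4, 83.4, 90.4, 55.7, 34.5]
pos [ 437.  -299.9  365.2] yaw -64.7 slide [  0.2  -2.8 188.2] roll -0.3 t 9.32 w 85.8
```

Call:
{"op": "carry_out", "data": {
  "slide": [
    [0,-0.0028,0.05],
    [0,-0.0028,0.105],
    [0,-0.0028,0.155],
    [0,-0.0028,0.175],
    [0,-0.0028,0.186],
    [0,-0.0028,0.186],
    [0,-0.0028,0.186]
  ],
  "roll": [-0.3,-0.3,-0.3,-0.3,-0.3,-0.3,-0.3],
  "claw": [0.0854,0.0854,0.0854,0.0854,0.0854,0.0854,0.0854]
}}

```text
clock: 10.25
position: [441.1, -296.8, 183.1]
ee_rot: [0.848, -0.531, 0.001, -0.0]
contact_force: [0.8, 0.1, -0.8]
gripper_width: 85.3
grasp_force: 0.0
```

```bash
python3 -c "
from h import *
s=read_state();go(438.6,-298.7,178,-64.4,s)
p=get_image('wrist');C=cloud(p,s)
print([b for b in boxes(p,C,'yellow',(20,45),300) if b[0]<500])
"
```

```text
pos [ 441.1 -296.8  183.1] yaw -64.1 slide [0.6 3.1 5.1] roll 0.3 t 10.25 w 85.3
[(440.7, -302.4, -64.6, 81, 54, 34.5, [333.0, 293.0], [441.3, -308.7])]
```

Call:
{"op": "carry_out", "data": {
  "slide": [
    [0.0006,0.003,0.0045],
    [0.0006,0.003,0.0045],
    [0.0006,0.003,0.0045],
    [0.0006,0.003,0.0045],
    [0.0006,0.003,0.0045],
    [0.0006,0.003,0.0045],
    [0.0006,0.003,0.0045]
  ],
  "roll": [0.3,0.3,0.3,0.3,0.3,0.3,0.3],
  "claw": [0.0854,0.0854,0.03,0.03,0.03,0.03,0.03]
}}

```text
clock: 11.18
position: [438.4, -298.8, 178.0]
ee_rot: [0.846, -0.533, 0.0, -0.0]
contact_force: [-0.2, 0.2, 5.1]
gripper_width: 53.1
grasp_force: 64.7
```

Call:
{"op": "carry_out", "data": {
  "slide": [
    [0,0,0],
    [0,0,-0.03],
    [0,0,-0.09],
    [0,0,-0.15],
    [0,0,-0.21]
  ],
  "roll": [0,0,0,0,0],
  "claw": [0.03,0.03,0.03,0.03,0.03]
}}

```text
clock: 11.8
position: [437.3, -298.4, 388.0]
ee_rot: [0.846, -0.533, -0.001, -0.0]
contact_force: [1.1, 0.4, -2.3]
gripper_width: 52.8
grasp_force: 64.1
```

```bash
python3 -c "
from h import *
go(612,57,400,-105.1)
"
```

```text
pos [ 437.3 -298.4  388. ] yaw -64.5 slide [-245.5 -310.8  -11.8] roll 40.6 t 11.8 w 52.8
```

Call:
{"op": "carry_out", "data": {
  "slide": [
    [-0.035,-0.044,0],
    [-0.07,-0.088,0],
    [-0.105,-0.132,0],
    [-0.14,-0.177,0],
    [-0.175,-0.221,-0.005],
    [-0.21,-0.266,-0.01],
    [-0.24,-0.304,-0.012],
    [-0.2455,-0.311,-0.012]
  ],
  "roll": [6,12,18,24,30,36,40.6,40.6],
  "claw": [0.03,0.03,0.03,0.03,0.03,0.03,0.03,0.03]
}}

```text
clock: 12.8
position: [613.4, 59.6, 397.2]
ee_rot: [-0.61, 0.793, 0.001, -0.001]
contact_force: [-0.5, -0.0, -2.9]
gripper_width: 53.0
grasp_force: 64.2
```

Call:
{"op": "carry_out", "data": {
  "slide": [
    [0,0,0],
    [0,0,0]
  ],
  "roll": [0,0],
  "claw": [0.03,0.03]
}}

```text
clock: 13.05
position: [612.2, 55.8, 398.9]
ee_rot: [-0.608, 0.794, 0.0, -0.001]
contact_force: [-0.1, -0.1, -2.7]
gripper_width: 53.0
grasp_force: 64.2
```

```bash
python3 -c "
from h import *
s=read_state();A=toolaxes(s);go(515.3,84.9,400,-105.2,s)
p=get_image('wrist');C=cloud(p,s)
for c,zr in(('yellow',(220,280)),('blue',(70,90))):
    P=C[mask(p,C,c,zr)]; T=(P-s['position'])@A
    print(c,rect(P),rect(T),np.median(T[:,2]))
    if c=='yellow':
        for e in(-20,-10,0,10,20):
            q=T[abs(T[:,1]-e)<2]; print(e,q[:,0].min().round(1),q[:,0].max().round(1))
        for e in(-20,0,10,20,30,38):
            q=T[abs(T[:,0]-e)<2]
            if len(q): print('x',e,q[:,1].min().round(1),q[:,1].max().round(1))
"
```

```text
pos [612.2  55.8 398.9] yaw -105.1 slide [ -2.9 101.1  -1. ] roll 0.1 t 13.05 w 53.0
yellow [610.6, 49.3, 75.5, 77.7, 55.7, 255.4] [6.5, -0.4, -0.7, 77.7, 55.7, 143.5] 143.52150239901601
-20 -26.9 45.1
-10 -27.6 45.0
0 -29.4 44.8
10 -28.3 45.0
20 -7.8 45.2
x -20 -26.5 27.4
x 0 -26.2 27.3
x 10 -28.3 27.2
x 20 -26.6 27.1
x 30 -26.4 26.8
x 38 -26.5 26.0
blue [515.7, 85.7, 74.7, 90.1, 54.3, 80.4] [-4.0, 100.4, 0.2, 90.1, 54.3, 318.6] 318.5916355500485
```

Call:
{"op": "carry_out", "data": {
  "slide": [
    [-0.002,0.05,0],
    [-0.003,0.095,0.01],
    [-0.003,0.1004,0.05],
    [-0.003,0.1004,0.1],
    [-0.003,0.1004,0.12],
    [-0.003,0.1004,0.126],
    [-0.003,0.1004,0.126],
    [-0.003,0.1004,0.126]
  ],
  "roll": [0,0.2,0.2,0.2,0.2,0.2,0.2,0.2],
  "claw": [0.03,0.03,0.03,0.03,0.03,0.03,0.03,0.03]
}}

```text
clock: 14.1
position: [517.0, 85.8, 274.9]
ee_rot: [-0.607, 0.795, -0.0, 0.001]
contact_force: [-0.4, -0.3, -1.7]
gripper_width: 52.9
grasp_force: 64.2
```

```bash
python3 -c "
from h import *
go(515.9,85.1,258.5,-105.3)
"
```

```text
pos [517.   85.8 274.9] yaw -105.3 slide [ 1.   0.9 16.4] roll 0.0 t 14.1 w 52.9
```

Call:
{"op": "carry_out", "data": {
  "slide": [
    [0.0007,0.0004,0.006],
    [0.0007,0.0004,0.011],
    [0.0007,0.0004,0.0125],
    [0.0007,0.0004,0.0125]
  ],
  "roll": [0,0,0,0],
  "claw": [0.03,0.03,0.03,0.03]
}}

```text
clock: 14.6
position: [516.0, 85.3, 260.9]
ee_rot: [-0.607, 0.795, 0.0, -0.0]
contact_force: [0.4, 0.8, -1.9]
gripper_width: 53.0
grasp_force: 64.3
```

```bash
python3 -c "
from h import *
go(515.9,85.1,258.5,-105.3); print(read_state()['contact_force'])
"
```

```text
pos [516.   85.3 260.9] yaw -105.2 slide [0.2 0.1 2.4] roll 0.1 t 14.6 w 53.0
[ 0.426995    0.78532457 -1.88916371]
```

Call:
{"op": "carry_out", "data": {
  "slide": [
    [0,0,0.0015],
    [0,0,0.003],
    [0,0,0.003],
    [0,0,0.003]
  ],
  "roll": [0,0,0,0],
  "claw": [0.03,0.03,0.03,0.03]
}}

```text
clock: 15.1
position: [516.0, 85.3, 258.0]
ee_rot: [-0.607, 0.795, 0.0, -0.0]
contact_force: [-0.4, 0.7, -1.8]
gripper_width: 53.0
grasp_force: 64.5
```

Call:
{"op": "carry_out", "data": {
  "slide": [
    [0,0,0],
    [0,0,0],
    [0,0,0],
    [0,0,-0.02],
    [0,0,-0.07],
    [0,0,-0.13],
    [0,0,-0.16],
    [0,0,-0.16]
  ],
  "roll": [0,0,0,0,0,0,0,0],
  "claw": [0.075,0.075,0.075,0.075,0.0854,0.0854,0.0854,0.0854]
}}

```text
clock: 16.1
position: [516.2, 85.3, 421.2]
ee_rot: [-0.607, 0.795, -0.001, 0.003]
contact_force: [-0.6, 0.3, 0.0]
gripper_width: 85.6
grasp_force: 0.0
```

Call:
{"op": "carry_out", "data": {
  "slide": [
    [0.055,-0.03,0],
    [0.1,-0.06,0],
    [0.1,-0.06,0],
    [0.1,-0.06,0]
  ],
  "roll": [0,0,0,0],
  "claw": [0.0854,0.0854,0.0854,0.0854]
}}

```text
clock: 16.6
position: [547.4, -27.1, 416.7]
ee_rot: [-0.607, 0.795, 0.001, -0.001]
contact_force: [-0.3, -0.1, 0.1]
gripper_width: 85.1
grasp_force: 0.0
```

```bash
python3 -c "
from h import *
s=read_state();A=toolaxes(s);go(515.3,84.9,400,-105.2,s)
p=get_image('wrist');C=cloud(p,s);save(p,'w4')
for c,zr in(('yellow',(100,125)),('red',(150,200))):
    try:
        P=C[mask(p,C,c,zr)]; print(c,rect(P))
    except Exception as e: print(c,e)
p=get_image('top');C=cloud(p)
for c,zr in(('red',(150,200)),('yellow',(105,125))):
    P=C[mask(p,C,c,zr)]; print('top',c,rect(P),P.mean(0))
m=(C[...,2]>127)&(C[...,2]<143)&(C[...,1]>100)&(C[...,0]<800)&(C[...,0]>300)
P=C[m];d=np.array([np.cos(np.radians(79.3)),np.sin(np.radians(79.3))])
print(rect(P),np.percentile(P[:,:2]@d,[.2,1,99,99.8]),np.percentile(P[:,:2]@[d[1],-d[0]],[.2,1,99,99.8]))
p=get_image('scene');save(p,'s4')
C=cloud(p);P=C[mask(p,C,'red',(140,200))]; print('scene',rect(P),P.mean(0))
cv2.imwrite('pics/s4c.png',cv2.resize(p['img'][240:360,360:560],None,fx=4,fy=4)[...,::-1])
"
```

```text
pos [547.4 -27.1 416.7] yaw -105.3 slide [-99.6  60.5  16.8] roll -0.1 t 16.6 w 85.1
yellow [534.3, 71.7, 47.5, 100.4, 40.8, 112.8]
red attempt to get argmax of an empty sequenceTraceback (most recent call last):
  File "<string>", line 11, in <module>
    P=C[mask(p,C,c,zr)]; print('top',c,rect(P),P.mean(0))
        ~~~~^^^^^^^^^^
  File "h.py", line 38, in mask
    n,l,s,c=cv2.connectedComponentsWithStats(m); i=1+np.argmax(s[1:,4]); return (l==i)&np.isfinite(C[...,2])&(C[...,2]>zr[0])&(C[...,2]<zr[1])
                                                     ~~~~~~~~~^^^^^^^^^
    return _wrapfunc(a, 'argmax', axis=axis, out=out, **kwds)
    return bound(*args, **kwds)
ValueError: attempt to get argmax of an empty sequence
```

View pics/w4.png

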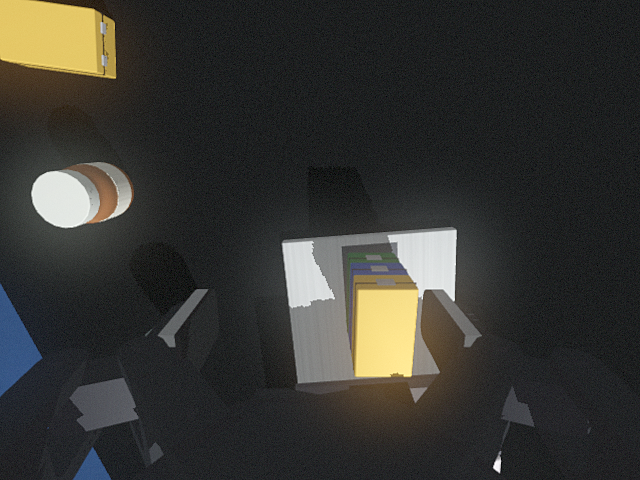

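```bash
python3 -c "
from h import *
s=read_state()
p=get_image('wrist');C=cloud(p,s)
a=np.radians(74.8);u=np.array([np.cos(a),np.sin(a)]);v=np.array([u[1],-u[0]])
L=(C[...,:2]-np.array([516,85]))@u;W=(C[...,:2]-np.array([516,85]))@v
near=(abs(L)<70)&(abs(W)<45)
for n,z0 in(('green',12),('blue',46),('yellow',80)):
    m=near&(C[...,2]>z0+6)&(C[...,2]<z0+28)
    f=m&(abs(W)<22)&(L<-35); g=m&(abs(L)<38)&(abs(W)<36)
    print(n,f.sum(),np.percentile(L[f],[25,50,75]).round(1) if f.sum() else '', 'L side',(g&(W>10)).sum(),np.median(W[g&(W>10)]).round(1),(g&(W<-10)).sum(),np.median(W[g&(W<-10)]).round(1))
    if f.sum()>20: print('  face slope',np.polyfit(W[f],L[f],1).round(3))
m=near&(C[...,2]>108)&(C[...,2]<120);print(rect(C[m]))
p=get_image('top');
cv2.imwrite('pics/t5.png',cv2.resize(p['img'][200:330,100:290],None,fx=4,fy=4)[...,::-1])
p=get_image('scene')
cv2.imwrite('pics/s5.png',cv2.resize(p['img'][240:370,340:530],None,fx=4,fy=4)[...,::-1])
C=cloud(p)
try:
  P=C[mask(p,C,'red',(140,200))]; print('scene',rect(P),P.mean(0))
except Exception as e: print(e)
"
```

```text
green 249 [-44.5 -44.2 -44. ] L side 105 26.3 0 nan
  face slope [ 3.0000e-03 -4.4447e+01]
blue 327 [-45.  -44.4 -44.2] L side 141 26.1 0 nan
  face slope [ 1.0000e-03 -4.4647e+01]
yellow 437 [-44.9 -44.4 -44.1] L side 185 26.2 0 nan
  face slope [ 2.0000e-03 -4.4634e+01]
[515.1, 84.6, 74.9, 91.1, 54.3, 114.6]
scene [507.5, 201.9, 80.4, 24.1, 14.5, 166.1] [511.13814003 203.92961876 165.39787833]
  return _methods._mean(a, axis=axis, dtype=dtype,
  ret = ret.dtype.type(ret / rcount)
```

View pics/s5.png

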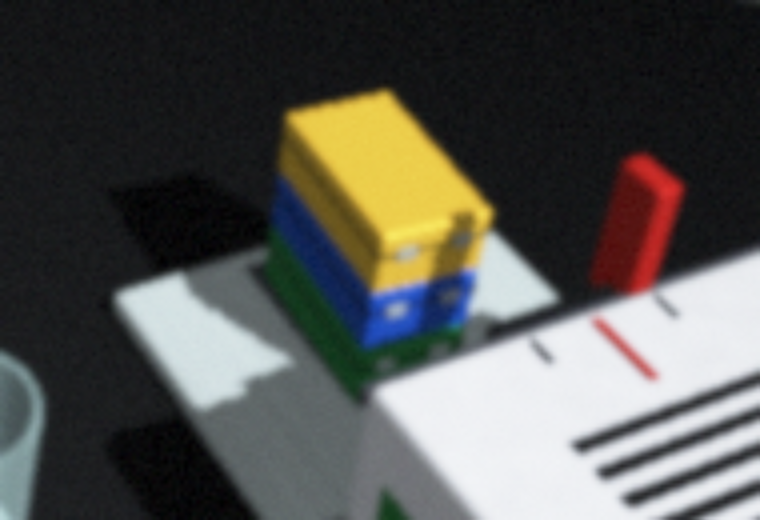

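The column is aligned to under 1 mm: the face offsets of the three cases agree. The scene crop shows it squared at (370,230), with the red tab at (640,220) and the half mark at (625,350). Now the tab.

```bash
python3 -c "
from h import *
go(505.2,202.3,410,-100.7)
"
```

```text
pos [547.4 -26.1 418. ] yaw -105.2 slide [-209.4  100.4    8. ] roll -4.5 t 16.85 w 85.4
```

Call:
{"op": "carry_out", "data": {
  "slide": [
    [-0.05,0.024,0],
    [-0.1,0.048,0],
    [-0.15,0.072,0],
    [-0.19,0.092,0],
    [-0.2094,0.1,0],
    [-0.2094,0.1,0],
    [-0.2094,0.1,0]
  ],
  "roll": [-1,-2,-3,-4,-4.5,-4.5,-4.5],
  "claw": [0.0854,0.0854,0.0854,0.0854,0.0854,0.0854,0.0854]
}}

```text
clock: 17.73
position: [506.2, 200.8, 418.0]
ee_rot: [-0.638, 0.77, -0.0, -0.0]
contact_force: [-0.5, -0.6, 0.6]
gripper_width: 85.6
grasp_force: 0.0
```

```bash
python3 -c "
from h import *
s=read_state();go(505.2,202.3,322,-100.7,s)
p=get_image('wrist');C=cloud(p,s)
try: print(rect(C[mask(p,C,'red',(170,200))]))
except Exception as e: print(e)
p=get_image('wrist');
for d in place_of(p,'shutter_tab')[:2]: u,v=map(int,d['at']);print(d,C[v,u])
"
```

```text
pos [506.2 200.8 418. ] yaw -100.8 slide [-1.3  1.2 96. ] roll -0.1 t 17.73 w 85.6
[505.3, 203.7, 78.8, 20.5, 11.2, 185.5]
{'at': [319.1, 257.0], 'conf': 0.61} [506.55463962 203.98143917 185.25832366]
```

Wrist view puts the tab at (505.3, 203), which agrees. Descend and pinch.

Call:
{"op": "carry_out", "data": {
  "slide": [
    [-0.002,0.001,0.03],
    [-0.002,0.001,0.06],
    [-0.002,0.001,0.085],
    [-0.002,0.001,0.096],
    [-0.002,0.001,0.096],
    [-0.002,0.001,0.096]
  ],
  "roll": [0,0,0,0,0,0],
  "claw": [0.0854,0.0854,0.0854,0.0854,0.0854,0.0854]
}}

```text
clock: 18.62
position: [506.0, 203.5, 323.2]
ee_rot: [-0.638, 0.77, -0.0, 0.001]
contact_force: [0.7, 0.5, 0.9]
gripper_width: 84.9
grasp_force: 0.0
```

Call:
{"op": "carry_out", "data": {
  "slide": [
    [0,0,0],
    [0,0,0],
    [0,0,0],
    [0,0,0],
    [0,0,0],
    [0,0,0],
    [0,0,0],
    [0,0,0]
  ],
  "roll": [0,0,0,0,0,0,0,0],
  "claw": [0.0854,0.0,0.0,0.0,0.0,0.0,0.0,0.0]
}}

```text
clock: 19.62
position: [505.6, 203.5, 322.1]
ee_rot: [-0.638, 0.77, -0.0, 0.0]
contact_force: [0.7, 0.1, 1.3]
gripper_width: 11.2
grasp_force: 58.8
```

```bash
python3 -c "
from h import *
s=read_state();go(505.2+29.5,202.5-5.6,322,-100.7,s);print(s['contact_force'],s['grasp_force'])
"
```

```text
pos [505.6 203.5 322.1] yaw -100.7 slide [  1.  -29.8   0.2] roll -0.0 t 19.62 w 11.2
[0.67588577 0.10951287 1.29317648] 58.77985417842865
```

Call:
{"op": "carry_out", "data": {
  "slide": [
    [0,-0.006,0],
    [0,-0.012,0],
    [0,-0.018,0],
    [0,-0.024,0],
    [0,-0.029,0],
    [0,-0.03,0],
    [0,-0.03,0],
    [0,-0.03,0]
  ],
  "roll": [0,0,0,0,0,0,0,0],
  "claw": [0,0,0,0,0,0,0,0]
}}

```text
clock: 20.62
position: [534.6, 198.0, 322.2]
ee_rot: [-0.638, 0.77, 0.001, -0.001]
contact_force: [-7.3, 1.7, 4.6]
gripper_width: 11.4
grasp_force: 59.5
```

```bash
python3 -c "
from h import *
s=read_state();A=toolaxes(s);print(A.T@(s['position']-np.array([505.6,203.5,322.1])),s['contact_force'],s['grasp_force'])
p=get_image('scene');cv2.imwrite('pics/s6.png',cv2.resize(p['img'][250:350,430:570],None,fx=5,fy=5)[...,::-1])
C=cloud(p);m=mask(p,C,'red',(139,200));P=C[m];x=np.array([.9826,-.1857])
print('scene tab',rect(P),P.mean(0),np.percentile((P[:,:2]-[505.2,202.5])@x,[2,50,98]))
p=get_image('wrist');C=cloud(p,s)
try: print(rect(C[mask(p,C,'red',(165,200))]))
except Exception as e: print(e)
"
```

```text
[ -0.04881381 -29.53259322  -0.13257615] [-7.26752635  1.73366966  4.61750299] 59.504225850105286
scene tab [538.7, 206.0, 15.3, 18.1, 8.1, 165.5] [536.81691758 206.15709266 164.89887598] [24.67994263 29.98465448 37.9590205 ]
[533.8, 197.4, 79.4, 22.5, 11.3, 185.1]
```

View pics/s6.png

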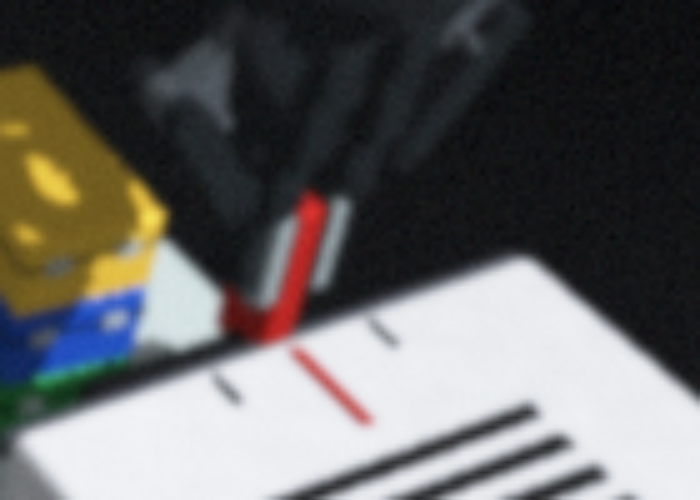

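Call:
{"op": "carry_out", "data": {
  "slide": [
    [0,-0.0005,0],
    [0,-0.0005,0],
    [0,-0.0005,0],
    [0,-0.0005,0],
    [0,-0.0005,0],
    [0,-0.0005,0]
  ],
  "roll": [0,0,0,0,0,0],
  "claw": [0,0,0,0,0,0]
}}

```text
clock: 21.48
position: [535.1, 198.0, 322.1]
ee_rot: [-0.638, 0.77, 0.001, -0.001]
contact_force: [-6.9, 2.6, 4.8]
gripper_width: 11.4
grasp_force: 59.5
```

```bash
python3 -c "
from h import *
s=read_state();A=toolaxes(s);print(A.T@(s['position']-np.array([505.6,203.5,322.1])),s['contact_force'],s['grasp_force'])
if s['grasp_force']>40: print(job_done())
"
```

```text
[ -0.04192833 -29.97079123  -0.10222191] [-6.89534961  2.5522452   4.7767185 ] 59.475263357162476
the job is handed in; nothing more can be done
None
```

The job is handed in at about 21.5 s: the blue and yellow cases stand squarely on the green one (faces in line to under 1 mm), and the gripper still holds the shutter tab at about 30 mm, half open.

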